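Open the back of a keepsake frame

TASK

The wooden keepsake frame lies face down on the shop table, its back panel held in by two wooden turn buttons. Turn both buttons fully aside, along their rails so that neither overlaps the panel, then lift the panel out by its rib and lay it flat, rib up, on the floor of the empty wooden tray, without dropping it. Leave the buttons turned aside and the other goods where they stand.

Things in the scene. Friction and masses are not known exactly. Their poses are not given: they have to be found in the camera images.
- frame: wooden frame lying face down, fixed to the table; outside 256 (x) x 216 (y) mm, rails 40 mm wide and 30 mm high, round a 176 x 136 mm opening. Origin at the centre of its underside, on the table; x along the long side, z up. Turn button A sits mid-way on the +y rail, B mid-way on the -y rail
- button_a (a joint): turning bar of the button on the frame's +y rail, radians about the frame's upward z (counter-clockwise from above grows). At 0 the bar points straight inwards (frame -y) over the panel; starts within 0.35 of 0. It turns freely either way to stops at +1.7 and -1.7, stays where it is left (friction 0.03 N m), and lies along the rail at +1.57 or -1.57; below about 1.2 either way its end still overlaps the panel
- button_b (a joint): turning bar of the button on the frame's -y rail, radians about the frame's upward z (counter-clockwise from above grows). At 0 the bar points straight inwards (frame +y) over the panel; starts within 0.35 of 0. It turns freely either way to stops at +1.7 and -1.7, stays where it is left (friction 0.03 N m), and lies along the rail at +1.57 or -1.57; below about 1.2 either way its end still overlaps the panel
- button_a_pivot (a point): pivot of button A (brass screw), on the rail's centre line 88 mm from the frame's centre, 42 mm above the table. The button is a dark wood bar 60 x 16 mm, 12 mm thick (underside 30.5 mm above the table), reaching 46 mm from the pivot towards its knob and 14 mm the other way
- button_b_pivot (a point): pivot of button B, built like A, on the opposite rail
- button_a_knob (a point): centre of button A's upright round knob: 18 mm diameter, 24 mm high, standing on the bar 36 mm from the pivot; this centre is 54.5 mm above the table (knob from 42.5 to 66.5 mm). x, y, z axes turn with the bar: the bar runs along y, x is across it
- button_b_knob (a point): centre of button B's knob, the same as A's
- panel_rib (a point): centre of the solid-wood rib (84 mm along x, 20 mm along y, 34 mm high) in the middle of the loose back panel. The panel is a plywood board 170 (x) x 130 (y) x 10 mm, 0.25 kg (hidden mass varies by a third), with 3 mm of play in the frame; its top is 17 mm below this point, its underside 27 mm below. In the frame this point is 45 mm above the table, the panel's top 28 mm and the frame's rails 30 mm above it. z up, out of the back
- tray_floor (a point): centre of the inner floor of the empty light-wood tray, 6 mm above the table; the tray is fixed, outside 236 (x) x 196 (y) mm, walls 6 mm thick and 24 mm high, inside 224 x 184 mm; x along its long side, z up. The panel lies flat inside with this long side along its own
- bowl: small white bowl, 76 mm wide, 40 mm high, near the frame's +x end; loose, a bystander; origin at the centre of its underside
- saucer: blue saucer, 90 mm wide, 16 mm high, near the tray's +x end; loose, a bystander; origin at the centre of its underside
- mug: white mug, 80 mm wide, 90 mm high; loose, a bystander; origin at the centre of its underside
- jar: amber jar, 70 mm wide, 110 mm high; loose, a bystander; origin at the centre of its underside
- gift_box: brown cardboard box 120 x 90 x 60 mm; loose, a bystander; origin at the centre of its underside
- frame_stack: stack of thin frames 150 x 110 x 60 mm; loose, a bystander; origin at the centre of its underside
- statuette: plaster figurine, 64 mm wide, 122 mm high; loose, a bystander; origin at the centre of its underside
Things that resemble listed ones, but are neither listed nor needed, are in the scene too. What is shaped like the part that bears panel_rib but red or turquoise is not meant.

How it is judged (in metres and radians):
On the way, in this order (a step that is already met when the one before it is completed fails the run):
1. both turn buttons are turned aside, the panel still in the frame ((value of joint button_a above 1.2 rad or value of joint button_a below -1.2 rad) and (value of joint button_b above 1.2 rad or value of joint button_b below -1.2 rad) and height (world z) of panel_rib below 0.06 m), for 0.1 s.
2. the panel is lifted out of the frame (height (world z) of panel_rib above 0.085 m), for 0.1 s.
At the end, for the whole second after the job is handed in: Both buttons are turned 1.2 rad or more aside, either way; the panel lies inside the tray, flat on its floor (rib centre within 55 mm of the middle each way and under 31 mm above the floor, 27 being flat; tilt under 0.06 rad, rib up), at rest and released ((value of joint button_a above 1.2 rad or value of joint button_a below -1.2 rad) and (value of joint button_b above 1.2 rad or value of joint button_b below -1.2 rad) and x of panel_rib in the frame of tray_floor between -0.055 and 0.055 m and y of panel_rib in the frame of tray_floor between -0.055 and 0.055 m and z of panel_rib in the frame of tray_floor below 0.031 m and angle between panel_rib's own z axis and vertical below 0.06 rad and linear speed of panel below 0.02 m/s); the robot touches nothing.
It fails at once if a bystander is pushed more than 40 mm from its place (distance of any of bowl, saucer, mug, jar, gift_box, frame_stack, statuette from where it was at the start of the episode above 0.04 m).
It fails at once if the panel is let go, away from the frame, while its underside is more than about 40 mm above the tray's floor (horizontal distance between panel_rib and frame above 0.12 m and z of panel_rib in the frame of tray_floor above 0.067 m and contact force between the fingers and panel below 0.05 N).
It also fails if it takes over 72 s, if anything falls off the work surface, if the arm or the gripper's body presses on something with over 40 N, if the wrist force passes 120 N, or if a joint passes its speed limit or range.

ROBOT

A 6-joint arm with a two-finger parallel gripper is mounted at the origin on the work surface. World frame = base frame: x ahead of the robot, y to its left, z up, the work surface at z = 0. Lengths are in m, angles in degrees, forces in N, time in s.
With the tool pointing down it reaches from about 0.35 to 0.875 m from the base axis. Payload 4.2 kg.
Tool frame: the origin (TCP) lies between the finger pads; the fingertips stand 17 mm ahead of it and the grasp point (between the pads) lies 2 mm behind it; z points along the fingers, y is the direction in which the jaws open and shut (so a half turn about z gives the same grasp; the last joint's range is limited). The gripper opens to 87 mm and grips with 3 to 60 N. Pads are 19 mm wide; open, the fingers measure 117 mm over their backs; the gripper's body (75 mm by 190 mm) begins 51 mm behind the grasp point.
Start: joints at [85.119, 22.042, 0.453, 0, -68.411, -14.817], TCP at [0.211, 0.588, 0.24] pointing down, gripper open.
Joint ranges: [-179.83, 179.83], [-69.29, 118.12], [-61.27, 80.66], [-181.25, 117.63], [-171.15, -9.14], [-177.46, 177.46]. Speed limits (degrees/s): [159.86, 159.86, 180, 180, 180, 180].

INTERFACE

Orientations are given as a 3x3 rotation matrix whose columns are the frame's x, y, z axes.
In Python, from station import r gives the robot as it stands.
- The arm moves only by the shell command python3 -m creep 'ROWS'. ROWS is JSON, a list of rows, each a list of 7 numbers: the opening, from 0 (shut) to 1 (fully open), then the shift along the tool's x, y, z scaled (see below), then the turn, a rotation vector about the tool's x, y, z scaled (see below). A call has 1 to 5 rows; each row is the pose to reach, as a shift and turn from the pose measured when the call began, along the tool's axes at that moment, turning the shorter way round; what a row does not reach only later rows make up. The controller multiplies each number of a shift by 300 mm and each number of a turn by 180 degrees. A row lasts 1/12 s, in which the tool goes at most 41.7 mm and 7.16 degrees, less where a joint would pass 70% of its speed; a pose out of reach is approached as far as the arm can. A call with a number of a shift or a turn outside -1 to 1 is refused whole. A call with a gripper value outside its range is refused whole. The fingers move at their own pace and stop on an object; the grip force is fixed at half the most. Time passes only in rows, so rows that repeat a pose let the fingers close. It gives the time, the measured TCP pose, the force and the opening at its end, in the units of the state.
- r.sense(): the state, without advancing time (a new reading comes with each control period).
- r.capture(name): name is "scene" or "side" or "wrist"; returns the picture (480x640x3 uint8, blue, green, red); there is no depth.
- r.camera_model(name): a dict with "mtx" (3x3 intrinsics, pixels), "R" (3x3) and "t" (3): a world point X has camera coordinates R X + t; the wrist camera has in their place "mount" (4x4, takes a point from camera to tool coordinates, whose origin is the TCP and whose axes are the flange's). Camera axes: x right, y down, z forward; pixel columns grow to the right and rows downward; lengths in m; the calibration is good to about 2 mm. The wrist camera is an equidistant fisheye: a pixel r from the principal point sees the ray r / f radians off the axis. A picture is of the moment at which its call begins: read the wrist's pose just before it. camera_model takes no time and is no camera call.
- r.finish_job(): hands the job in, once; it reports no verdict.
Trained networks look in the newest picture that a camera, given by its name, has taken for a name from the list of things; names that differ only in an ending like _2 or _b are one class to them, and where a whole thing is asked for, a point or a joint stands for the part that bears it (a point fixed in the world has none). Each returns a list of dicts, best first, with "score" (0 to 1); they miss things now and then, are a little off and sometimes report something else, mostly with a low value. They report only what shows in the picture. A call takes as long as a camera call. They do not tell look-alikes from the thing itself.
- r.recognise(camera, target): "rect" ([left, top, right, bottom] as shares, 0 to 1, of the picture: columns of its width, rows of its height, round what is visible of it).
- r.outline_of(camera, target): "pixels" (480x640 bool, what is visible of it) and "rect" ([left, top, right, bottom] as shares, 0 to 1, of the picture: columns of its width, rows of its height, round what is visible of it).
The state is a dict: "time_s": time; "joints": joint angles; "joint_velocities": joint speeds; "effort": joint torques, N m; "tcp_pos": TCP position; "ee_rot": TCP orientation; "wrist_force": force on the tool from outside, world axes, zero at the start; "moment": the same for the moment, N m; "gripper_width": opening from 0.0 (shut) to 1.0 (fully open).
Only numpy, scipy, OpenCV 4.12 (cv2) and the standard library are available. Lean on these libraries where they do the work, as an engineer would, in place of code of your own. Each camera call takes 0.05 s, during which the arm holds its last target.

## Working session

There is one attempt and no reset: what is moved stays moved. The work goes in short steps, Python scripts to look and compute and a shell command to move; the robot and the scene stay as the last step left them, time stands still between calls to the robot, and variables do not carry over. Pictures are saved under pics/ and viewed, and the job is handed in when it is done.

```bash
ls; mkdir -p pics
python3 - <<'E'
from station import r
import cv2
print(r.sense())
for c in ("scene","side","wrist"):
    cv2.imwrite(f"pics/{c}0.png", r.capture(c)); m=r.camera_model(c); print(c,m)
E
```

```text
pics
{'time_s': 0.0, 'joints': array([ 8.51193926e+01,  2.20903318e+01,  3.78865117e-01, -2.86574713e-02,
       -6.84115226e+01, -1.48154191e+01]), 'joint_velocities': array([ 0.02366991,  0.03870775, -0.05082458,  0.03809146,  0.08125659,
        0.02663129]), 'effort': array([ 1.23739712e-03, -3.90663278e+01,  1.87404817e+01,  4.21972185e+00,
        1.09983326e-02, -1.94072381e-04]), 'tcp_pos': array([0.21044622, 0.58789367, 0.23845871]), 'ee_rot': array([[ 9.41431744e-01, -3.37202985e-01, -6.46019884e-04],
       [-3.37203590e-01, -9.41429409e-01, -2.09917056e-03],
       [ 9.96644620e-05,  2.19406603e-03, -9.99997588e-01]]), 'wrist_force': array([0.42092533, 0.27490238, 0.32496769]), 'moment': array([-0.03701921, -0.02989344,  0.02723838]), 'gripper_width': 1.004197917874043}
scene {'mtx': array([[490.37191596,   0.        , 314.07980882],
       [  0.        , 490.37191596, 247.29979624],
       [  0.        ,   0.        ,   1.        ]]), 'R': array([[ 0.04430736,  0.99895334, -0.01136134],
       [ 0.67181304, -0.03821063, -0.73973453],
       [-0.73939441,  0.02514299, -0.
[... 257 characters left out ...]
4, -0.43138923,  0.00092388],
       [-0.28451954, -0.59662355, -0.75039254],
       [ 0.32426247,  0.67671535, -0.66099182]]), 't': array([-0.41836011,  0.21996355,  0.96197655])}
wrist {'mtx': array([[371.64829954,   0.        , 318.53635055],
       [  0.        , 371.64829954, 241.02284228],
       [  0.        ,   0.        ,   1.        ]]), 'mount': array([[ 5.81922846e-04, -9.57595692e-01, -2.88114826e-01,
         7.83780238e-02],
       [ 9.99999620e-01,  7.44445582e-04, -4.54524535e-04,
        -5.97846830e-04],
       [ 6.49736546e-04, -2.88114452e-01,  9.57595761e-01,
        -1.44986858e-01],
       [ 0.00000000e+00,  0.00000000e+00,  0.00000000e+00,
         1.00000000e+00]])}
```

View pics/scene0.png

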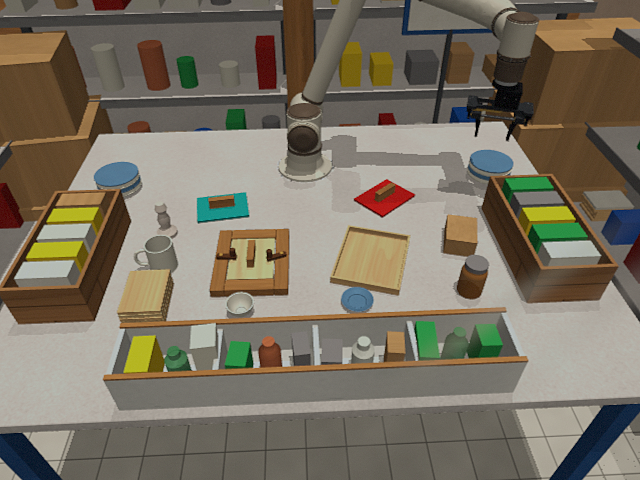

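View pics/side0.png

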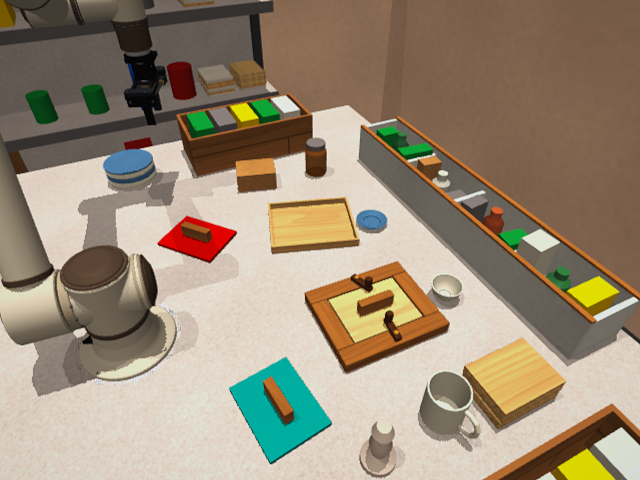

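View pics/wrist0.png

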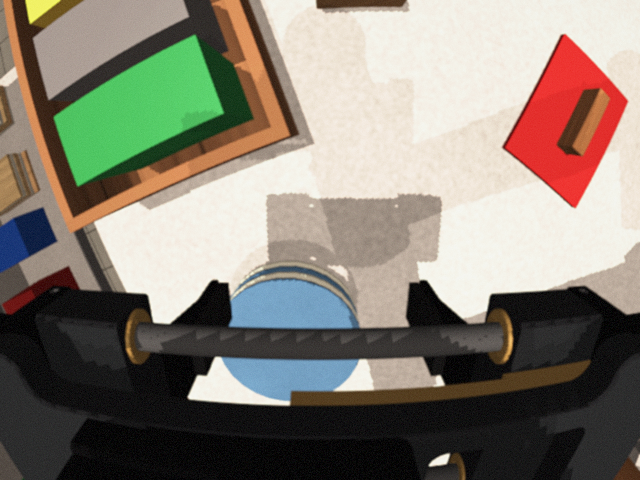

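Scene view: the frame is at about (251,262), with its rib at (251,253) and button knobs at about (226,258) and (284,255). The empty tray is at (371,258). Rib look-alikes are the turquoise panel (221,203) and the red panel (385,192); both are ruled out by colour and because they aren't in the frame. I'll check this with a crop and the networks.

```bash
cat > h.py <<'E'
import numpy as np, cv2
from station import r
M={c:r.camera_model(c) for c in("scene","side","wrist")}
def ray(c,px,s=None):
    m=M[c]; K=m["mtx"]; px=np.asarray(px,float)
    if c=="wrist":
        d=(px-[K[0,2],K[1,2]])/K[0,0]; th=np.linalg.norm(d)+1e-12
        v=np.array([d[0]/th*np.sin(th),d[1]/th*np.sin(th),np.cos(th)])
        T=m["mount"]; R=s["ee_rot"]; return R@T[:3,3]+s["tcp_pos"], R@(T[:3,:3]@v)
    v=np.array([(px[0]-K[0,2])/K[0,0],(px[1]-K[1,2])/K[1,1],1])
    return -m["R"].T@m["t"], m["R"].T@v
def at(c,px,z,s=None):
    o,v=ray(c,px,s); return o+v*(z-o[2])/v[2]
def proj(c,X,s=None):
    m=M[c];K=m["mtx"];X=np.asarray(X,float)
    if c=="wrist":
        T=m["mount"]; p=s["ee_rot"].T@(X-s["tcp_pos"]); p=T[:3,:3].T@(p-T[:3,3])
        th=np.arctan2(np.hypot(p[0],p[1]),p[2]); n=p[:2]/(np.hypot(p[0],p[1])+1e-12)
        return n*th*K[0,0]+[K[0,2],K[1,2]]
    p=m["R"]@X+m["t"]; p=K@p; return p[:2]/p[2]
E
python3 - <<'E'
from h import *
a=r.capture("scene");b=r.capture("side")
for c in("scene","side"):
    for n in("frame","tray_floor","panel_rib","button_a_knob","button_a","bowl","saucer","mug","jar"):
        try: o=r.outline_of(c,n)
        except Exception as e: print(n,e);continue
        for q in o[:4]:
            ys,xs=np.nonzero(q["pixels"]); 
            rc=cv2.minAreaRect(np.c_[xs,ys].astype(np.float32))
            print(c,n,round(q["score"],2),[int(v*(640,480,640,480)[i]) for i,v in enumerate(q["rect"])],(xs.mean().round(1),ys.mean().round(1)),len(xs))
cv2.imwrite("pics/c1.png",cv2.resize(a[215:325,190:440],None,fx=3.2,fy=3.2,interpolation=2))
cv2.imwrite("pics/c2.png",cv2.resize(b[180:380,240:480],None,fx=3,fy=3,interpolation=2))
E
```

```text
scene frame 0.68 [210, 228, 287, 299] (np.float64(251.5), np.float64(264.6)) 3232
scene tray_floor 0.72 [332, 224, 408, 293] (np.float64(371.4), np.float64(259.7)) 4185
scene panel_rib 0.96 [354, 183, 412, 215] (np.float64(384.2), np.float64(197.7)) 1150
scene panel_rib 0.84 [196, 194, 250, 224] (np.float64(221.3), np.float64(207.5)) 1311
scene panel_rib 0.61 [227, 237, 274, 278] (np.float64(251.5), np.float64(259.5)) 1656
scene button_a_knob 0.5 [266, 247, 287, 260] (np.float64(274.6), np.float64(255.0)) 152
scene button_a 0.74 [214, 246, 238, 260] (np.float64(227.9), np.float64(255.1)) 154
scene button_a 0.65 [267, 252, 282, 258] (np.float64(273.5), np.float64(254.9)) 130
scene button_a 0.31 [208, 229, 286, 300] (np.float64(251.8), np.float64(264.7)) 3093
scene bowl 0.81 [226, 293, 256, 316] (np.float64(240.0), np.float64(303.6)) 569
scene saucer 0.56 [338, 287, 374, 313] (np.float64(357.4), np.float64(298.9)) 627
scene mug 0.7 [135, 235, 177, 271] (np.float64(158.7), np.float64(253.4)) 1041
scene jar 0.95 [457, 254, 488, 299] (np.float64(472.9), np.float64(277.1)) 1042
scene jar 0
[... 774 characters left out ...]
, 308, 403, 340] (np.float64(391.7), np.float64(325.1)) 276
side button_a 0.63 [348, 273, 371, 288] (np.float64(362.8), np.float64(281.3)) 213
side bowl 0.94 [431, 272, 462, 299] (np.float64(446.7), np.float64(286.0)) 708
side saucer 0.63 [356, 208, 387, 227] (np.float64(371.6), np.float64(218.4)) 485
side saucer 0.63 [384, 310, 399, 339] (np.float64(391.4), np.float64(324.6)) 240
side saucer 0.4 [235, 158, 278, 191] (np.float64(255.7), np.float64(174.0)) 1240
side mug 0.72 [419, 368, 480, 435] (np.float64(448.0), np.float64(403.3)) 2830
side mug 0.55 [361, 418, 396, 476] (np.float64(379.2), np.float64(449.8)) 1510
side jar 0.61 [310, 137, 327, 178] (np.float64(315.9), np.float64(156.7)) 760
```

View pics/c1.png

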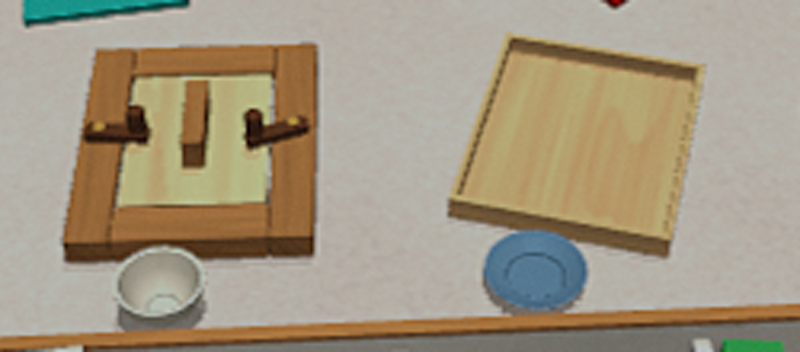

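View pics/c2.png

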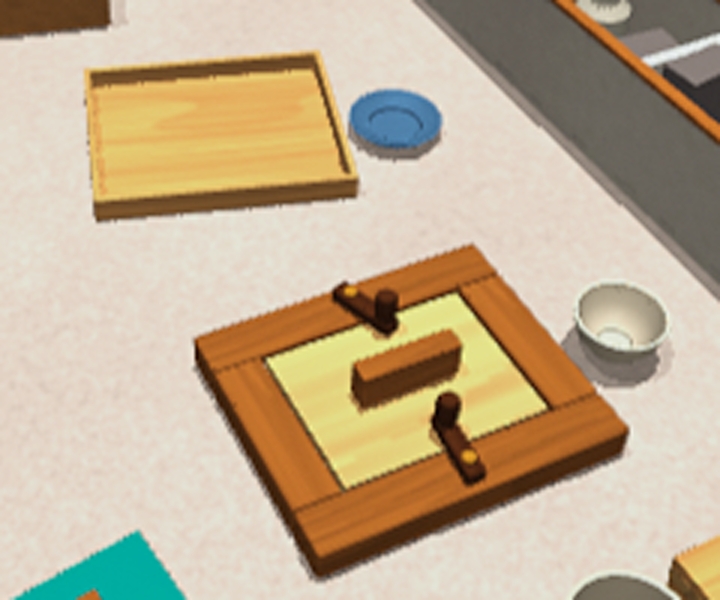

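Run:
```python
from h import *
s=lambda u,v:(190+u/3.2,215+v/3.2)
d=lambda u,v:(240+u/3,180+v/3)
def show(n,S,D,z):
    P=[];
    for nm,c,f,L in(("scene","scene",s,S),("side","side",d,D)):
        p=np.array([at(c,f(*q),z) for q in L])[:,:2]; P.append(p); print(n,nm,p.round(4).tolist(),"mean",p.mean(0).round(4))
    return P
# order: matched S/D
show("frame",[(97,50),(316,44),(314,243),(66,243)],[(315,560),(197,345),(474,247),(627,434)],.030)
show("tray",[(511,36),(703,66),(671,240),(450,203)],[(96,205),(86,70),(318,53),(356,180)],.024)
show("piv A,B",[(300,122),(97,127)],[(351,292),(470,457)],.044)
show("knobtop A,B",[(254,113),(135,110)],[(387,294),(448,397)],.0665)
show("rib",[(187,82),(208,81),(205,143),(183,143)],[(351,371),(455,332),(462,348),(363,388)],.062)
show("bowl",[(160,283)],[(620,320)],.02);show("saucer",[(536,272)],[(395,122)],.01)
```

```text
frame scene [[0.3939, -0.2749], [0.3972, -0.0626], [0.6591, -0.0659], [0.6476, -0.2767]] mean [ 0.5244 -0.17  ]
frame side [[0.3857, -0.2778], [0.3923, -0.0705], [0.646, -0.0711], [0.6392, -0.2832]] mean [ 0.5158 -0.1756]
tray scene [[0.3889, 0.1284], [0.4442, 0.3075], [0.6668, 0.2378], [0.6127, 0.0529]] mean [0.5281 0.1817]
tray side [[0.381, 0.1202], [0.4424, 0.3091], [0.6621, 0.2359], [0.6021, 0.0513]] mean [0.5219 0.1791]
piv A,B scene [[0.5227, -0.0772], [0.519, -0.2609]] mean [ 0.5209 -0.1691]
piv A,B side [[0.5204, -0.0837], [0.5179, -0.2595]] mean [ 0.5191 -0.1716]
knobtop A,B scene [[0.5329, -0.117], [0.5229, -0.2235]] mean [ 0.5279 -0.1703]
knobtop A,B side [[0.5327, -0.1158], [0.5208, -0.2218]] mean [ 0.5267 -0.1688]
rib scene [[0.4825, -0.1798], [0.4822, -0.1606], [0.5645, -0.1595], [0.5634, -0.1789]] mean [ 0.5231 -0.1697]
rib side [[0.4724, -0.1678], [0.5613, -0.1682], [0.5574, -0.1839], [0.4724, -0.1855]] mean [ 0.5159 -0.1763]
bowl scene [[0.6882, -0.1953]] mean [ 0.6882 -0.1953]
bowl side [[0.7121, -0.1839]] mean [ 0.7121 -0.1839]
saucer scene [[0.6843, 0.1212]] mean [0.6843 0.1212]
saucer side [[0.6854, 0.1221]] mean [0.6854 0.1221]
```

```bash
cat >> h.py <<'E'
from scipy.spatial.transform import Rotation as Ro
def plan(xyz,yaw=None):
    s=r.sense(); R=s["ee_rot"]; d=R.T@(np.asarray(xyz)-s["tcp_pos"])/.3
    w=np.zeros(3)
    if yaw is not None:
        a=np.radians(yaw); x=np.array([np.cos(a),np.sin(a),0]); z=np.array([0,0,-1.]); T=np.c_[x,np.cross(z,x),z]
        w=Ro.from_matrix(R.T@T).as_rotvec(degrees=True)/180
    print("row",d.round(4).tolist(),w.round(4).tolist(),"mm",(np.linalg.norm(d)*300).round(),"deg",(np.linalg.norm(w)*180).round(1))
E
python3 - <<'E'
from h import *
plan([.50,-.17,.26],-45)
E
```

```text
row [1.7602, 2.055, -0.0682] [0.0, -0.0, 0.1406] mm 812.0 deg 25.3
```

```bash
for i in 1; do python3 -m creep '[[1,0.44,0.515,-0.05,0,0,0],[1,0.44,0.515,-0.05,0,0,0],[1,0.44,0.515,-0.05,0,0,0],[1,0.44,0.515,-0.05,0,0,0],[1,0.44,0.515,-0.05,0,0,0]]'; done
python3 -c "
from h import *
plan([.50,-.17,.26],-45)"
```

```text
time_s: 1.57
tcp_pos: [0.2832, 0.3961, 0.2548]
ee_rot: [[0.942, -0.337, 0.0], [-0.337, -0.942, -0.0], [0.0, 0.0, -1.0]]
wrist_force: [0.5, -0.5, 0.6]
gripper_width: 1.001
row [1.3162, 1.5334, -0.0171] [-0.0, -0.0, 0.1406] mm 606.0 deg 25.3
```

```bash
python3 -m creep '[[0,0.45,0.52,0,0,0,0],[0,0.45,0.52,0,0,0,0],[0,0.45,0.52,0,0,0,0],[0,0.45,0.52,0,0,0,0],[0,0.45,0.52,0,0,0,0]]'; python3 -m creep '[[0,0.45,0.52,0,0,0,0],[0,0.45,0.52,0,0,0,0],[0,0.45,0.52,0,0,0,0],[0,0.45,0.52,0,0,0,0],[0,0.45,0.52,0,0,0,0]]'
python3 -c "
from h import *
plan([.50,-.17,.26],-45)"
```

```text
time_s: 1.98
tcp_pos: [0.3578, 0.2021, 0.2553]
ee_rot: [[0.942, -0.336, 0.001], [-0.336, -0.942, 0.001], [0.001, -0.001, -1.0]]
wrist_force: [1.3, 0.2, 0.4]
gripper_width: 0.708
time_s: 2.4
tcp_pos: [0.4328, 0.0078, 0.2558]
ee_rot: [[0.942, -0.336, 0.003], [-0.336, -0.942, 0.002], [0.002, -0.002, -1.0]]
wrist_force: [1.2, 0.1, -0.1]
gripper_width: 0.326
row [0.4099, 0.483, -0.0145] [-0.0009, -0.0004, 0.1411] mm 190.0 deg 25.4
```

```bash
python3 -m creep '[[0,0.41,0.483,-0.0145,-0.001,0,0.141],[0,0.41,0.483,-0.0145,-0.001,0,0.141],[0,0.41,0.483,-0.0145,-0.001,0,0.141],[0,0.41,0.483,-0.0145,-0.001,0,0.141],[0,0.41,0.483,-0.0145,-0.001,0,0.141]]'; python3 -m creep '[[0,0,0,0,0,0,0],[0,0,0,0,0,0,0]]'
python3 - <<'E'
from h import *
s=r.sense(); im=r.capture("wrist"); cv2.imwrite("pics/w1.png",im); np.savez("w1.npz",p=s["tcp_pos"],R=s["ee_rot"])
# overlay of hypothesised
c=np.array([.520,-.172]);
E
```

```text
time_s: 2.82
tcp_pos: [0.5009, -0.1734, 0.2601]
ee_rot: [[0.704, -0.71, 0.001], [-0.71, -0.704, -0.002], [0.002, 0.0, -1.0]]
wrist_force: [0.1, 0.8, 0.1]
gripper_width: 0.018
time_s: 2.98
tcp_pos: [0.5009, -0.175, 0.2595]
ee_rot: [[0.701, -0.713, 0.0], [-0.713, -0.701, -0.002], [0.002, 0.001, -1.0]]
wrist_force: [0.2, 0.5, 0.4]
gripper_width: 0.004
```

View pics/w1.png

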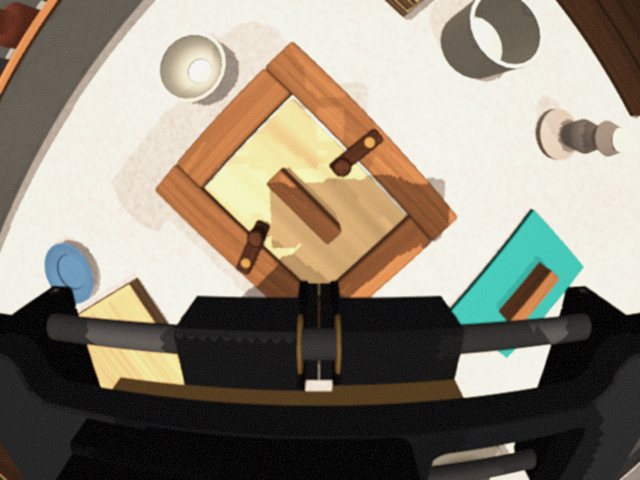

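The wrist view shows the frame in the middle: the rib at (305,205), pivot A at (245,263), pivot B at (371,141), and the knobs at about (258,235) and (345,160). I'll zoom in.

Run:
```python
import cv2
im=cv2.imread("pics/w1.png"); cv2.imwrite("pics/w1c.png",cv2.resize(im[120:280,220:400],None,fx=3.7,fy=3.7,interpolation=2))
```

```text
(no output)
```

View pics/w1c.png

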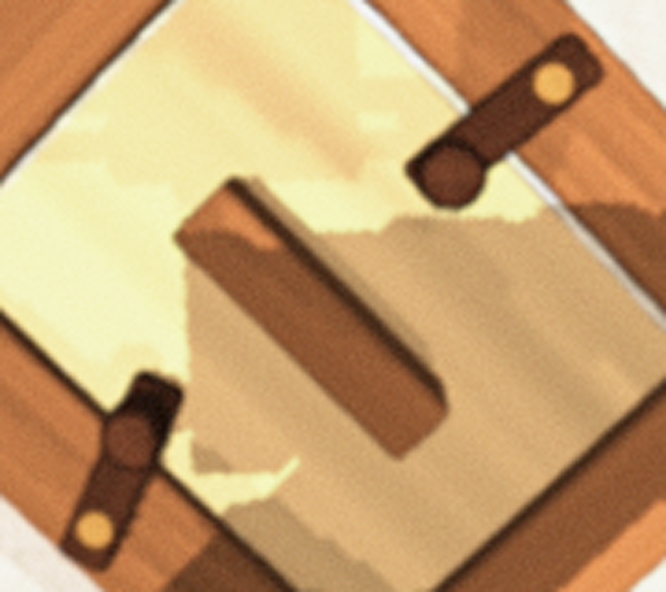

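Run:
```python
from h import *
d=np.load("w1.npz"); s=dict(tcp_pos=d["p"],ee_rot=d["R"])
f=lambda u,v:(220+u/3.7,120+v/3.7)
W=lambda q,z:at("wrist",f(*q),z,s)[:2]
A=W((94,531),.044);B=W((553,83),.044);ka=W((130,441),.0665);kb=W((453,174),.0665)
print("A",A.round(4),"B",B.round(4),"d",np.linalg.norm(A-B).round(4),"ka",ka.round(4),"kb",kb.round(4))
for p,k in((A,ka),(B,kb)): v=k-p; print(np.linalg.norm(v).round(4),np.degrees(np.arctan2(v[1],v[0])).round(1))
c=[W(q,.062) for q in((177,237),(235,180),(443,400),(399,460))];print("rib",np.round(c,4).tolist(),np.mean(c,0).round(4))
for q in((292,43),(158,189),(456,216)): print("frame corner",at("wrist",q,.03,s)[:2].round(4))
print("mid",((A+B)/2).round(4))
```

```text
A [ 0.5172 -0.0823] B [ 0.5146 -0.2587] d 0.1765 ka [ 0.5292 -0.117 ] kb [ 0.5185 -0.2235]
0.0367 -70.9
0.0354 83.8
rib [[0.5563, -0.1637], [0.5557, -0.1843], [0.4783, -0.1807], [0.475, -0.1613]] [ 0.5163 -0.1725]
frame corner [ 0.6395 -0.278 ]
frame corner [ 0.642  -0.0705]
frame corner [ 0.3908 -0.275 ]
mid [ 0.5159 -0.1705]
```

Two independent checks agree: the pivots are 176.5 mm apart (nominal 176) and the knob radii are 35–37 mm (nominal 36). Button A is at about +0.33 rad and B at about −0.1 rad. I'll start with B: come in on its −x side and push it along the tool's x axis.

```bash
python3 -c "
from h import *
plan([.498,-.2075,.10],-45)"
```

```text
row [0.0731, 0.0846, 0.5323] [0.0002, -0.0004, -0.002] mm 163.0 deg 0.4
```

```bash
python3 -m creep '[[0,0.073,0.085,0.3,0,0,-0.002],[0,0.073,0.085,0.532,0,0,-0.002],[0,0.073,0.085,0.532,0,0,-0.002],[0,0.073,0.085,0.532,0,0,-0.002],[0,0.073,0.085,0.532,0,0,-0.002]]'; python3 -m creep '[[0,0,0,0,0,0,0]]'
python3 -c "
from h import *
plan([.498,-.2075,.067],-45)
s=r.sense();cv2.imwrite('pics/w2.png',r.capture('wrist'));cv2.imwrite('pics/s2.png',cv2.resize(r.capture('side')[200:380,260:480],None,fx=3,fy=3))"
```

```text
time_s: 3.45
tcp_pos: [0.492, -0.2057, 0.0932]
ee_rot: [[0.706, -0.708, -0.015], [-0.708, -0.707, 0.002], [-0.012, 0.009, -1.0]]
wrist_force: [-0.9, -1.0, -0.7]
gripper_width: 0.009
time_s: 3.53
tcp_pos: [0.4922, -0.205, 0.0936]
ee_rot: [[0.708, -0.706, -0.016], [-0.706, -0.708, 0.001], [-0.013, 0.011, -1.0]]
wrist_force: [0.2, 0.4, 2.5]
gripper_width: 0.007
row [0.0207, -0.0087, 0.0884] [0.0034, 0.004, 0.0004] mm 27.0 deg 0.9
```

View pics/w2.png

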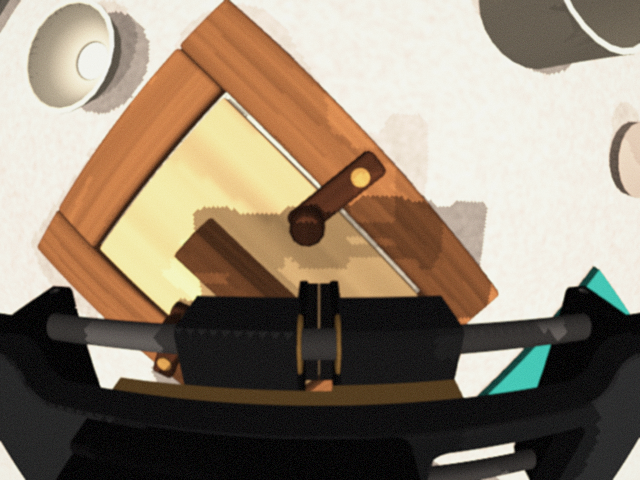

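View pics/s2.png

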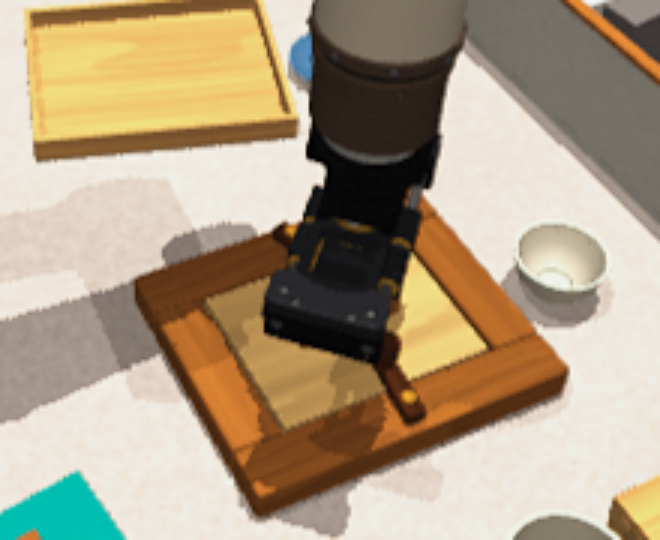

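```bash
python3 -m creep '[[0,0.02,-0.009,0.05,0.003,0.004,0],[0,0.02,-0.009,0.088,0.003,0.004,0],[0,0.02,-0.009,0.088,0.003,0.004,0],[0,0.02,-0.009,0.088,0.003,0.004,0]]'
python3 -c "
from h import *
plan([.498,-.2075,.067],-45)
plan([.540,-.2425,.067],-45)"
```

```text
time_s: 3.97
tcp_pos: [0.4997, -0.2068, 0.0704]
ee_rot: [[0.709, -0.706, 0.005], [-0.706, -0.709, -0.001], [0.004, -0.003, -1.0]]
wrist_force: [1.3, 0.6, 0.6]
gripper_width: 0.006
row [-0.0024, 0.0057, 0.0112] [-0.0009, -0.0013, 0.0007] mm 4.0 deg 0.3
row [0.1792, -0.0104, 0.012] [-0.0009, -0.0013, 0.0007] mm 54.0 deg 0.3
```

```bash
python3 -m creep '[[0,0.036,-0.002,0.012,0,-0.001,0],[0,0.072,-0.004,0.012,0,-0.001,0],[0,0.108,-0.006,0.012,0,-0.001,0],[0,0.144,-0.008,0.012,0,-0.001,0],[0,0.179,-0.01,0.012,0,-0.001,0]]'
python3 -m creep '[[0,0,0,0,0,0,0]]'
python3 -c "
from h import *
plan([.540,-.2425,.067],-45)
s=r.sense();cv2.imwrite('pics/w3.png',r.capture('wrist'));cv2.imwrite('pics/s3.png',cv2.resize(r.capture('side')[200:380,260:480],None,fx=3,fy=3))"
```

```text
time_s: 4.38
tcp_pos: [0.5396, -0.2421, 0.0691]
ee_rot: [[0.709, -0.705, 0.001], [-0.705, -0.709, 0.001], [-0.0, -0.002, -1.0]]
wrist_force: [-8.8, 0.0, 2.8]
gripper_width: 0.004
time_s: 4.47
tcp_pos: [0.5397, -0.2426, 0.0703]
ee_rot: [[0.709, -0.705, 0.0], [-0.705, -0.709, 0.002], [-0.001, -0.001, -1.0]]
wrist_force: [-0.3, 0.5, -1.0]
gripper_width: 0.007
row [0.0007, -0.0009, 0.0111] [-0.0004, 0.0002, 0.0008] mm 3.0 deg 0.2
```

View pics/w3.png

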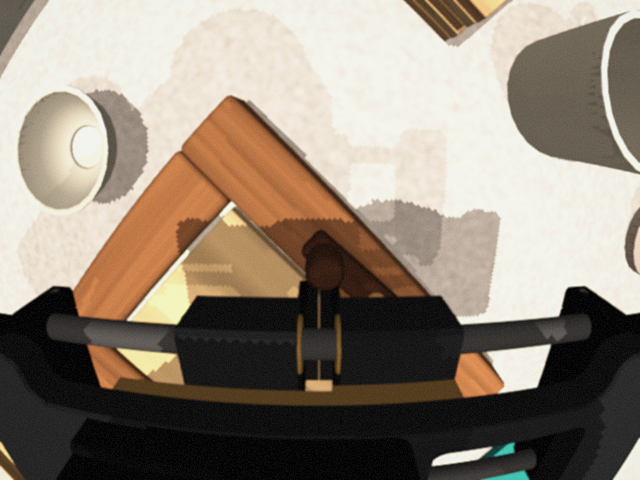

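View pics/s3.png

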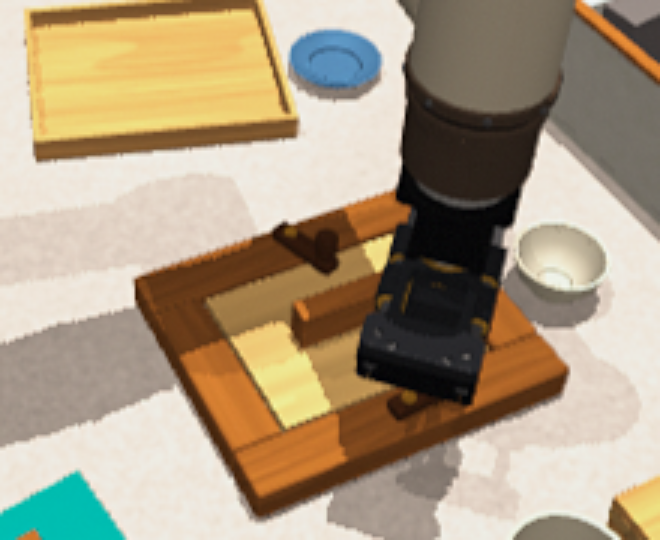

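```bash
python3 -m creep '[[0,-0.02,0,-0.05,0,0,0],[0,-0.03,0,-0.18,0,0,0],[0,-0.03,0,-0.18,0,0,0]]'
python3 -c "
from h import *
plan([.5055,-.128,.115],45)"
```

```text
time_s: 4.82
tcp_pos: [0.5381, -0.2367, 0.133]
ee_rot: [[0.711, -0.703, 0.019], [-0.703, -0.711, -0.004], [0.016, -0.01, -1.0]]
wrist_force: [0.8, -0.3, 1.9]
gripper_width: 0.001
row [-0.3328, -0.1807, 0.0566] [0.0014, -0.0066, -0.498] mm 115.0 deg 89.7
```

```bash
python3 -m creep '[[0,-0.333,-0.18,0,0.001,-0.006,-0.19],[0,-0.333,-0.18,0,0.001,-0.006,-0.19],[0,-0.333,-0.18,0,0.001,-0.006,-0.19],[0,-0.333,-0.18,0,0.001,-0.006,-0.19],[0,-0.333,-0.18,0,0.001,-0.006,-0.19]]'
python3 -m creep '[[0,0,0,0,0,0,-0.19],[0,0,0,0,0,0,-0.19],[0,0,0,0,0,0,-0.19],[0,0,0,0,0,0,-0.19],[0,0,0,0,0,0,-0.19]]'
python3 -c "
from h import *
plan([.5055,-.128,.115],45)"
```

```text
time_s: 5.23
tcp_pos: [0.506, -0.126, 0.1342]
ee_rot: [[0.985, -0.171, 0.009], [-0.172, -0.985, 0.008], [0.008, -0.009, -1.0]]
wrist_force: [-0.4, -0.2, -0.4]
gripper_width: 0.01
time_s: 5.65
tcp_pos: [0.5072, -0.1256, 0.136]
ee_rot: [[0.908, 0.418, 0.015], [0.418, -0.908, 0.008], [0.016, -0.001, -1.0]]
wrist_force: [-1.3, -0.2, 1.0]
gripper_width: 0.007
row [-0.0095, 0.0049, 0.0697] [0.0007, -0.0052, -0.1126] mm 21.0 deg 20.3
```

```bash
python3 -m creep '[[0,-0.009,0.005,0.07,0.001,-0.005,-0.113],[0,-0.009,0.005,0.07,0.001,-0.005,-0.113],[0,-0.009,0.005,0.07,0.001,-0.005,-0.113],[0,-0.009,0.005,0.07,0.001,-0.005,-0.113]]'
python3 -m creep '[[0,0,0,0,0,0,0]]'
python3 -c "
from h import *
plan([.5055,-.128,.067],45)
s=r.sense();im=r.capture('wrist');cv2.imwrite('pics/w4.png',im)"
```

```text
time_s: 5.98
tcp_pos: [0.5067, -0.1276, 0.1162]
ee_rot: [[0.704, 0.71, 0.004], [0.71, -0.704, 0.001], [0.003, 0.002, -1.0]]
wrist_force: [-0.5, -0.6, 0.3]
gripper_width: 0.006
time_s: 6.07
tcp_pos: [0.5075, -0.1273, 0.1172]
ee_rot: [[0.706, 0.708, 0.007], [0.708, -0.706, 0.001], [0.006, 0.004, -1.0]]
wrist_force: [0.0, -0.1, 0.6]
gripper_width: 0.006
row [-0.0071, -0.0038, 0.1673] [0.0013, -0.0018, 0.0006] mm 50.0 deg 0.4
```

View pics/w4.png

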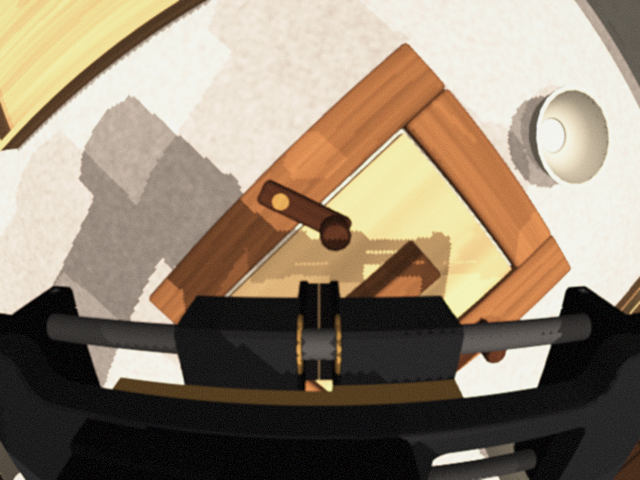

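Button A's knob at (335,233) is straight ahead of the closed fingers at (320,285). The fingers are beside the rib, so I'll descend.

```bash
python3 -m creep '[[0,-0.007,-0.004,0.08,0.001,-0.002,0],[0,-0.007,-0.004,0.167,0.001,-0.002,0],[0,-0.007,-0.004,0.167,0.001,-0.002,0],[0,-0.007,-0.004,0.167,0.001,-0.002,0]]'
python3 -c "
from h import *
plan([.5425,-.098,.067],45)"
```

```text
time_s: 6.45
tcp_pos: [0.5054, -0.128, 0.0672]
ee_rot: [[0.706, 0.708, -0.001], [0.708, -0.706, -0.002], [-0.002, 0.001, -1.0]]
wrist_force: [0.8, -0.0, 0.8]
gripper_width: 0.009
row [0.1581, 0.017, 0.0005] [0.0002, 0.0005, 0.0005] mm 48.0 deg 0.1
```

```bash
python3 -m creep '[[0,0.03,0.003,0,0,0,0],[0,0.06,0.007,0,0,0,0],[0,0.092,0.01,0,0,0,0],[0,0.125,0.014,0,0,0,0],[0,0.158,0.017,0,0,0,0]]'
python3 -m creep '[[0,0,0,0,0,0,0]]'
python3 -m creep '[[0,-0.02,0,-0.05,0,0,0],[0,-0.03,0,-0.2,0,0,0],[0,-0.03,0,-0.4,0,0,0],[0,-0.1,0,-0.5,0,0,0],[0,-0.2,0,-0.6,0,0,0]]'
python3 -m creep '[[1,0,0,0,0,0,0]]'
python3 -c "
from h import *
s=r.sense();im=r.capture('wrist');cv2.imwrite('pics/w5.png',im);np.savez('w5.npz',p=s['tcp_pos'],R=s['ee_rot'])
cv2.imwrite('pics/s5.png',cv2.resize(r.capture('side')[200:380,260:480],None,fx=3,fy=3))
plan([.516,-.172,.15],0)"
```

```text
time_s: 6.87
tcp_pos: [0.5425, -0.0972, 0.0674]
ee_rot: [[0.706, 0.708, -0.002], [0.708, -0.706, -0.002], [-0.003, -0.001, -1.0]]
wrist_force: [-6.1, 0.4, 0.9]
gripper_width: 0.005
time_s: 6.95
tcp_pos: [0.5425, -0.096, 0.0672]
ee_rot: [[0.705, 0.709, -0.005], [0.709, -0.705, -0.002], [-0.005, -0.003, -1.0]]
wrist_force: [-2.5, -1.0, 1.3]
gripper_width: 0.004
time_s: 7.37
tcp_pos: [0.5106, -0.131, 0.2402]
ee_rot: [[0.703, 0.711, 0.003], [0.711, -0.703, -0.002], [0.0, 0.003, -1.0]]
wrist_force: [-0.6, -0.6, 0.3]
gripper_width: 0.004
time_s: 7.45
tcp_pos: [0.5128, -0.1327, 0.2483]
ee_rot: [[0.703, 0.711, 0.019], [0.711, -0.703, -0.003], [0.011, 0.016, -1.0]]
wrist_force: [-0.8, 0.8, 0.4]
gripper_width: 0.033
row [-0.0904, 0.1019, 0.3107] [0.0019, -0.0032, 0.2517] mm 102.0 deg 45.3
```

View pics/w5.png

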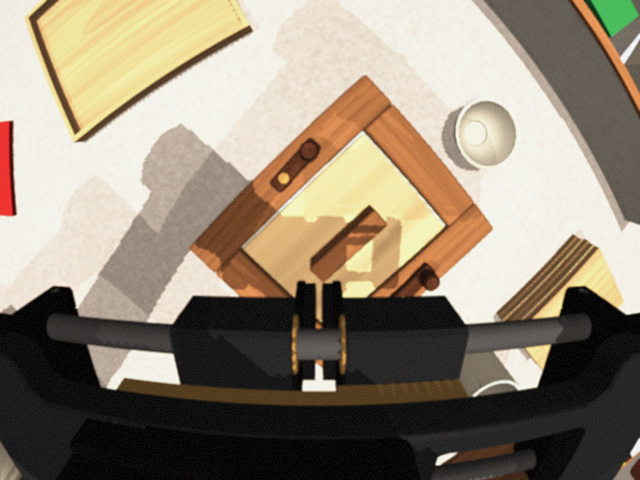

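View pics/s5.png

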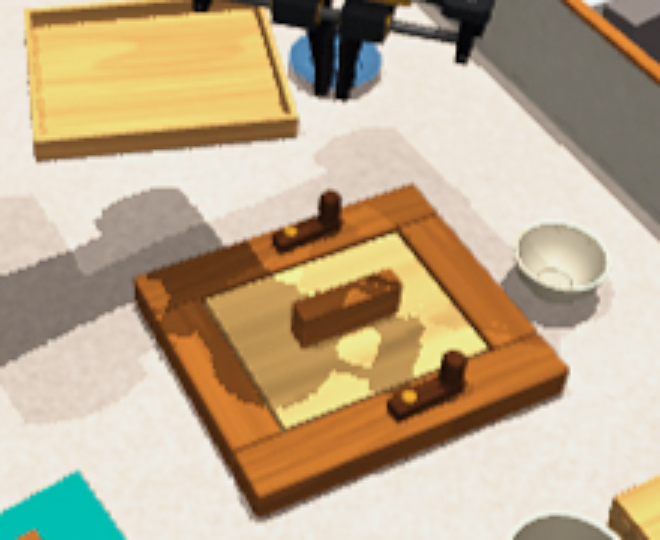

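Run:
```python
from h import *
f=lambda u,v:(260+u/3,200+v/3)
for n,p,k in(("A",(290,232),(330,197)),("B",(411,397),(455,358))):
    a=at("side",f(*p),.044)[:2];b=at("side",f(*k),.0665)[:2];v=b-a;print(n,a.round(4),b.round(4),np.linalg.norm(v).round(4),np.degrees(np.arctan2(v[1],v[0])).round(1))
d=np.load("w5.npz");s=dict(tcp_pos=d["p"],ee_rot=d["R"])
for n,p,k in(("A",(284,179),(309,150)),):
    a=at("wrist",p,.044,s)[:2];b=at("wrist",k,.0665,s)[:2];v=b-a;print(n,a.round(4),b.round(4),np.linalg.norm(v).round(4),np.degrees(np.arctan2(v[1],v[0])).round(1))
```

```text
A [ 0.5197 -0.0833] [ 0.5553 -0.0819] 0.0356 2.4
B [ 0.5185 -0.2598] [ 0.553  -0.2579] 0.0346 3.1
A [ 0.5178 -0.0842] [ 0.5546 -0.0811] 0.0369 4.9
```

Both buttons now lie along their rails: A at about 1.6 rad and B at about 1.5 rad, each with its knob toward +x. Next is the rib.

```bash
python3 -m creep '[[1,-0.09,0.102,0.2,0.002,-0.003,0.2],[1,-0.09,0.102,0.2,0.002,-0.003,0.2],[1,-0.09,0.102,0.2,0.002,-0.003,0.2],[1,-0.09,0.102,0.2,0.002,-0.003,0.2],[1,-0.09,0.102,0.2,0.002,-0.003,0.2]]'
python3 -c "
from h import *
plan([.516,-.172,.14],-1.5)"
```

```text
time_s: 7.97
tcp_pos: [0.5156, -0.1716, 0.1805]
ee_rot: [[0.987, 0.159, -0.003], [0.159, -0.987, 0.0], [-0.003, -0.001, -1.0]]
wrist_force: [-0.9, 0.3, 0.5]
gripper_width: 0.466
row [0.0015, 0.0017, 0.1349] [-0.0001, 0.001, 0.0592] mm 40.0 deg 10.6
```

```bash
python3 -m creep '[[1,0.0015,0.0015,0.135,0,0.001,0.059],[1,0.0015,0.0015,0.135,0,0.001,0.059],[1,0.0015,0.0015,0.135,0,0.001,0.059],[1,0.0015,0.0015,0.135,0,0.001,0.059],[1,0.0015,0.0015,0.135,0,0.001,0.059]]'
python3 -m creep '[[1,0,0,0,0,0,0]]'
python3 -c "
from h import *
s=r.sense();im=r.capture('wrist')
for X in ([.516,-.172,.062],[.475,-.163,.062],[.475,-.181,.062],[.557,-.164,.062],[.557,-.183,.062]): cv2.circle(im,tuple(int(v) for v in proj('wrist',X,s)),2,(255,0,255),-1)
cv2.imwrite('pics/w6.png',im)
cv2.imwrite('pics/s6.png',cv2.resize(r.capture('side')[200:380,260:480],None,fx=3,fy=3))
plan([.516,-.172,.05],-1.5)"
```

```text
time_s: 8.38
tcp_pos: [0.5169, -0.1717, 0.1401]
ee_rot: [[1.0, -0.023, 0.001], [-0.023, -1.0, 0.0], [0.001, -0.0, -1.0]]
wrist_force: [-0.3, 0.1, -0.1]
gripper_width: 0.845
time_s: 8.47
tcp_pos: [0.5178, -0.1716, 0.1407]
ee_rot: [[1.0, -0.022, 0.003], [-0.022, -1.0, -0.0], [0.003, 0.0, -1.0]]
wrist_force: [-0.1, 0.1, 1.0]
gripper_width: 0.924
row [-0.0066, 0.0014, 0.3029] [0.0, -0.001, 0.0012] mm 91.0 deg 0.3
```

View pics/w6.png

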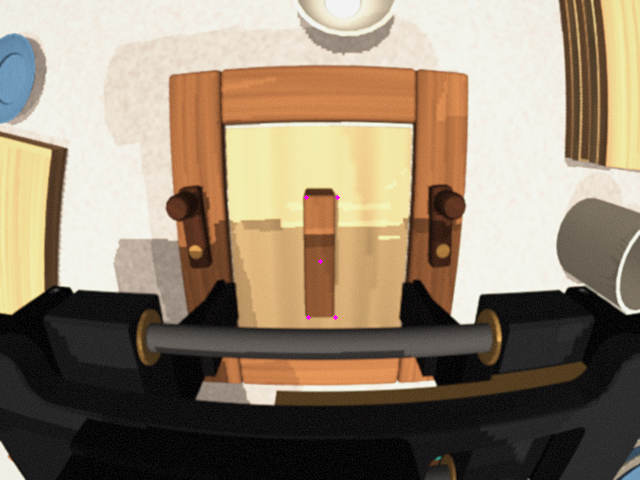

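View pics/s6.png

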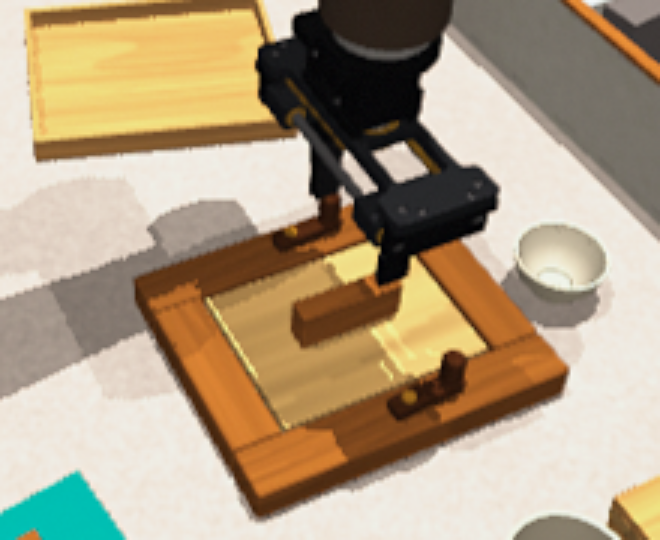

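The projected rib corners (magenta) sit on the real rib at (320,260), midway between the open fingers, and both buttons are clear of the panel. Going down.

```bash
python3 -m creep '[[1,-0.007,0.001,0.13,0,-0.001,0.001],[1,-0.007,0.001,0.22,0,-0.001,0.001],[1,-0.007,0.001,0.27,0,-0.001,0.001],[1,-0.007,0.001,0.297,0,-0.001,0.001],[1,-0.007,0.001,0.297,0,-0.001,0.001]]'
python3 -m creep '[[1,0,0,0,0,0,0]]'
python3 -c "
from h import *
plan([.516,-.172,.0515],-1.5)"
```

```text
time_s: 8.98
tcp_pos: [0.5151, -0.1719, 0.0505]
ee_rot: [[1.0, -0.025, -0.003], [-0.025, -1.0, 0.0], [-0.003, -0.0, -1.0]]
wrist_force: [0.9, 0.8, -0.1]
gripper_width: 1.0
time_s: 9.07
tcp_pos: [0.5161, -0.172, 0.0514]
ee_rot: [[1.0, -0.025, -0.001], [-0.025, -1.0, -0.0], [-0.001, 0.0, -1.0]]
wrist_force: [0.6, 0.6, -0.6]
gripper_width: 1.003
row [-0.0002, 0.0001, -0.0005] [0.0001, 0.0003, 0.0005] mm 0.0 deg 0.1
```

```bash
python3 -m creep '[[0,0,0,0,0,0,0],[0,0,0,0,0,0,0],[0,0,0,0,0,0,0],[0,0,0,0,0,0,0],[0,0,0,0,0,0,0]]';python3 -m creep '[[0,0,0,0,0,0,0],[0,0,0,0,0,0,0],[0,0,0,0,0,0,0],[0,0,0,0,0,0,0],[0,0,0,0,0,0,0]]';python3 -m creep '[[0,0,0,0,0,0,0],[0,0,0,0,0,0,0],[0,0,0,0,0,0,0]]'
```

```text
time_s: 9.48
tcp_pos: [0.5163, -0.172, 0.0519]
ee_rot: [[1.0, -0.025, 0.0], [-0.025, -1.0, -0.0], [0.0, 0.0, -1.0]]
wrist_force: [0.3, -0.6, -0.0]
gripper_width: 0.706
time_s: 9.9
tcp_pos: [0.5163, -0.172, 0.0518]
ee_rot: [[1.0, -0.025, 0.0], [-0.025, -1.0, -0.0], [0.0, 0.0, -1.0]]
wrist_force: [0.5, 0.2, -0.3]
gripper_width: 0.325
time_s: 10.15
tcp_pos: [0.5163, -0.172, 0.0518]
ee_rot: [[1.0, -0.025, -0.0], [-0.025, -1.0, -0.0], [-0.0, 0.0, -1.0]]
wrist_force: [0.0, 0.2, 0.5]
gripper_width: 0.23
```

It's holding at 20 mm, which is the rib's width. I'll lift slowly.

```bash
python3 -m creep '[[0,0,0,0,0,0,0],[0,0,0,0,0,0,0],[0,0,0,-0.02,0,0,0],[0,0,0,-0.05,0,0,0],[0,0,0,-0.09,0,0,0]]';python3 -m creep '[[0,0,0,-0.05,0,0,0],[0,0,0,-0.1,0,0,0],[0,0,0,-0.15,0,0,0],[0,0,0,-0.2,0,0,0],[0,0,0,-0.2,0,0,0]]'
python3 -m creep '[[0,0,0,0,0,0,0],[0,0,0,0,0,0,0]]'
python3 - <<'E'
from h import *
cv2.imwrite('pics/s7.png',r.capture('side'));cv2.imwrite('pics/w7.png',r.capture('wrist'))
plan([.525,.18,.145],-18.5)
E
```

```text
time_s: 10.57
tcp_pos: [0.5155, -0.1719, 0.0787]
ee_rot: [[1.0, -0.025, -0.002], [-0.025, -1.0, -0.0], [-0.002, 0.0, -1.0]]
wrist_force: [0.2, 1.0, -2.8]
gripper_width: 0.228
time_s: 10.98
tcp_pos: [0.5177, -0.1722, 0.1425]
ee_rot: [[1.0, -0.024, 0.005], [-0.024, -1.0, -0.001], [0.005, 0.001, -1.0]]
wrist_force: [0.6, -0.3, -1.2]
gripper_width: 0.229
time_s: 11.15
tcp_pos: [0.5176, -0.1722, 0.1427]
ee_rot: [[1.0, -0.024, 0.005], [-0.024, -1.0, -0.001], [0.005, 0.001, -1.0]]
wrist_force: [0.2, -0.4, -1.4]
gripper_width: 0.23
row [-0.0019, -1.1739, -0.0118] [0.0001, -0.0011, 0.0951] mm 352.0 deg 17.1
```

View pics/s7.png

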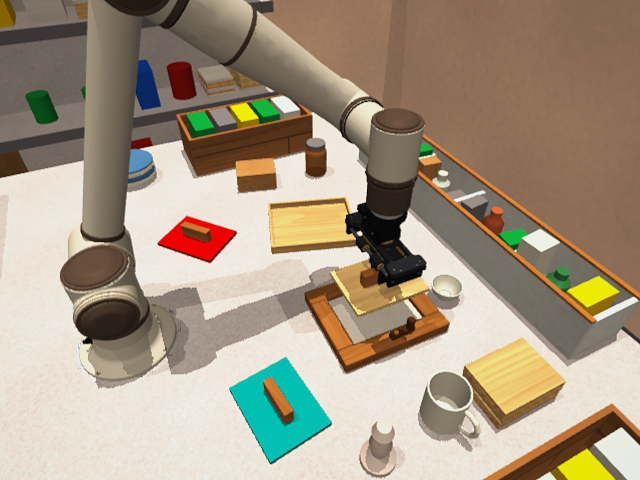

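View pics/w7.png

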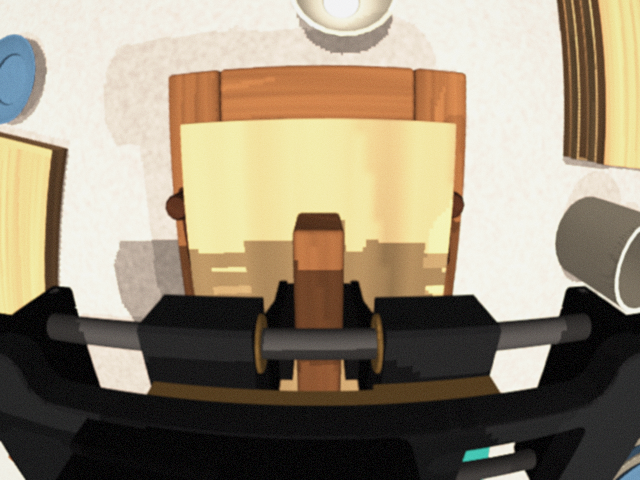

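The panel is held level above the frame. I'll carry it to the tray at moderate speed.

```bash
python3 -m creep '[[0,0,-0.06,-0.006,0,-0.001,0.01],[0,0,-0.15,-0.01,0,-0.001,0.02],[0,0,-0.25,-0.01,0,-0.001,0.03],[0,0,-0.35,-0.01,0,-0.001,0.04],[0,0,-0.45,-0.01,0,-0.001,0.05]]'
python3 -c "
from h import *
plan([.525,.18,.145],-18.5)"
```

```text
time_s: 11.67
tcp_pos: [0.5196, -0.0361, 0.1436]
ee_rot: [[0.983, -0.183, -0.002], [-0.183, -0.983, -0.001], [-0.002, 0.001, -1.0]]
wrist_force: [0.8, -1.1, -1.7]
gripper_width: 0.222
row [-0.1139, -0.7115, -0.0053] [0.0004, 0.0006, 0.0443] mm 216.0 deg 8.0
```

```bash
python3 -m creep '[[0,-0.016,-0.1,0,0,0,0.01],[0,-0.032,-0.2,-0.003,0,0,0.02],[0,-0.048,-0.3,-0.005,0,0,0.03],[0,-0.062,-0.39,-0.005,0,0,0.044],[0,-0.077,-0.48,-0.005,0,0,0.044]]'
python3 -c "
from h import *
plan([.525,.18,.145],-18.5)"
```

```text
time_s: 12.08
tcp_pos: [0.5225, 0.1111, 0.144]
ee_rot: [[0.948, -0.317, -0.004], [-0.318, -0.948, -0.002], [-0.003, 0.003, -1.0]]
wrist_force: [0.8, 0.5, -0.9]
gripper_width: 0.226
row [-0.0652, -0.2205, -0.0037] [0.0009, 0.001, -0.0001] mm 69.0 deg 0.2
```

```bash
python3 -m creep '[[0,-0.025,-0.08,-0.003,0.001,0.001,0],[0,-0.045,-0.15,-0.003,0.001,0.001,0],[0,-0.058,-0.2,-0.003,0.001,0.001,0],[0,-0.065,-0.22,-0.003,0.001,0.001,0],[0,-0.065,-0.22,-0.003,0.001,0.001,0]]'
python3 -m creep '[[0,0,0,0,0,0,0]]'
python3 - <<'E'
from h import *
cv2.imwrite('pics/s8.png',cv2.resize(r.capture('side')[120:300,200:440],None,fx=3,fy=3));cv2.imwrite('pics/w8.png',r.capture('wrist'));cv2.imwrite('pics/c8.png',cv2.resize(r.capture('scene')[200:320,300:460],None,fx=4,fy=4))
plan([.525,.18,.04],-18.5)
E
```

```text
time_s: 12.5
tcp_pos: [0.5248, 0.1806, 0.1441]
ee_rot: [[0.949, -0.316, -0.001], [-0.316, -0.949, -0.0], [-0.001, 0.001, -1.0]]
wrist_force: [0.4, -0.3, -2.1]
gripper_width: 0.224
time_s: 12.58
tcp_pos: [0.5245, 0.1799, 0.1436]
ee_rot: [[0.949, -0.316, -0.002], [-0.316, -0.949, -0.001], [-0.002, 0.002, -1.0]]
wrist_force: [0.7, -0.6, -1.8]
gripper_width: 0.223
row [0.001, -0.0025, 0.3461] [0.0004, 0.0004, -0.0001] mm 104.0 deg 0.1
```

View pics/s8.png

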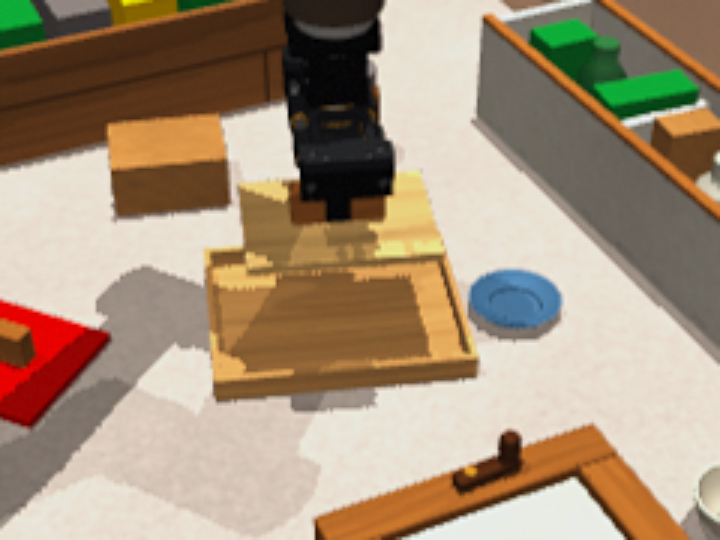

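View pics/w8.png

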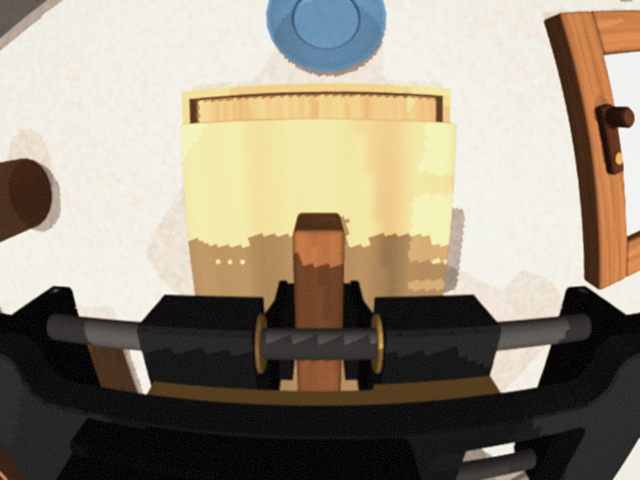

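View pics/c8.png

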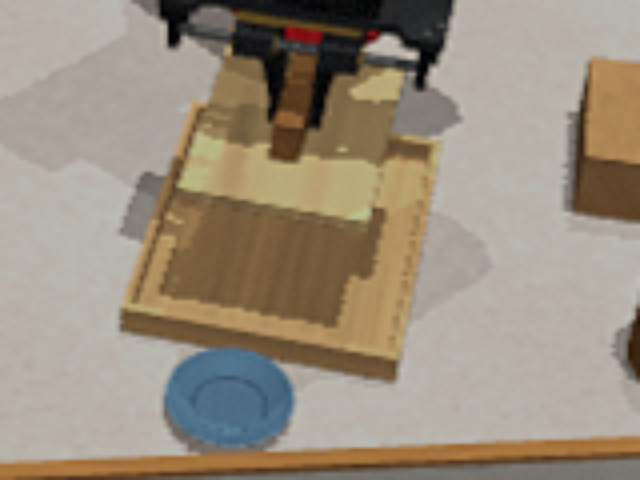

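The panel lines up with the tray and is centred over it (rib at (320,300) in the wrist view). I'll lower it, slowing down near the floor.

```bash
python3 -m creep '[[0,0,-0.002,0.07,0,0,0],[0,0,-0.002,0.14,0,0,0],[0,0,-0.002,0.2,0,0,0],[0,0,-0.002,0.25,0,0,0],[0,0,-0.002,0.29,0,0,0]]'
python3 -m creep '[[0,0,0,0,0,0,0]]'
python3 -c "
from h import *
plan([.525,.18,.0398],-18.5)"
```

```text
time_s: 13.15
tcp_pos: [0.5243, 0.1786, 0.0556]
ee_rot: [[0.948, -0.319, -0.003], [-0.319, -0.948, -0.002], [-0.002, 0.003, -1.0]]
wrist_force: [-0.1, 0.3, -1.6]
gripper_width: 0.228
time_s: 13.23
tcp_pos: [0.5229, 0.1768, 0.0534]
ee_rot: [[0.947, -0.321, -0.007], [-0.321, -0.947, -0.004], [-0.006, 0.007, -1.0]]
wrist_force: [-0.5, -0.5, -2.3]
gripper_width: 0.226
row [0.0035, -0.0126, 0.0453] [0.0021, 0.0018, -0.0011] mm 14.0 deg 0.5
```

```bash
python3 -m creep '[[0,0.002,-0.008,0.012,0.002,0.002,0],[0,0.003,-0.01,0.022,0.002,0.002,0],[0,0.003,-0.01,0.032,0.002,0.002,0],[0,0.003,-0.01,0.038,0.002,0.002,0],[0,0.003,-0.01,0.042,0.002,0.002,0]]'
python3 -m creep '[[0,0,0,0,0,0,0],[0,0,0,0,0,0,0]]'
python3 -c "
from h import *
plan([.525,.18,.0398],-18.5)"
```

```text
time_s: 13.65
tcp_pos: [0.5248, 0.1794, 0.0411]
ee_rot: [[0.947, -0.321, 0.001], [-0.321, -0.947, -0.0], [0.001, -0.0, -1.0]]
wrist_force: [0.3, -0.1, -1.2]
gripper_width: 0.223
time_s: 13.82
tcp_pos: [0.525, 0.1796, 0.0414]
ee_rot: [[0.947, -0.32, 0.002], [-0.32, -0.947, 0.0], [0.002, -0.001, -1.0]]
wrist_force: [0.3, -0.1, -2.8]
gripper_width: 0.227
row [-0.0005, -0.0013, 0.0052] [-0.0003, -0.0005, -0.0011] mm 2.0 deg 0.2
```

```bash
python3 -m creep '[[0,0,0,0.003,0,0,0],[0,0,0,0.006,0,0,0],[0,0,0,0.008,0,0,0],[0,0,0,0.008,0,0,0]]'
```

```text
time_s: 14.15
tcp_pos: [0.5253, 0.1798, 0.0398]
ee_rot: [[0.947, -0.32, 0.002], [-0.32, -0.947, 0.0], [0.002, -0.001, -1.0]]
wrist_force: [-1.3, 0.5, 4.6]
gripper_width: 0.225
```

Contact: the wrist force has turned upward (+4.6 N) at the expected height. Releasing.

```bash
python3 -m creep '[[1,0,0,0,0,0,0],[1,0,0,0,0,0,0],[1,0,0,0,0,0,0],[1,0,0,0,0,0,0],[1,0,0,0,0,0,0]]';python3 -m creep '[[1,0,0,0,0,0,0],[1,0,0,0,0,0,0],[1,0,0,0,0,0,0],[1,0,0,0,0,0,0],[1,0,0,0,0,0,0]]'
python3 -m creep '[[1,0,0,-0.05,0,0,0],[1,0,0,-0.15,0,0,0],[1,0,0,-0.25,0,0,0],[1,0,0,-0.4,0,0,0],[1,0,0,-0.5,0,0,0]]'
python3 -m creep '[[1,-0.2,0,-0.1,0,0,0],[1,-0.2,0,-0.1,0,0,0],[1,-0.2,0,-0.1,0,0,0]]'
python3 - <<'E'
from h import *
s=r.sense();np.savez('w9.npz',p=s['tcp_pos'],R=s['ee_rot'])
cv2.imwrite('pics/w9.png',r.capture('wrist'));cv2.imwrite('pics/s9.png',r.capture('side'));cv2.imwrite('pics/c9.png',cv2.resize(r.capture('scene')[200:320,180:460],None,fx=2.8,fy=2.8))
E
```

```text
time_s: 14.57
tcp_pos: [0.5253, 0.1797, 0.0397]
ee_rot: [[0.947, -0.32, 0.002], [-0.32, -0.947, 0.0], [0.002, -0.001, -1.0]]
wrist_force: [-0.1, -0.4, -0.4]
gripper_width: 0.519
time_s: 14.98
tcp_pos: [0.5253, 0.1797, 0.0396]
ee_rot: [[0.947, -0.32, 0.002], [-0.32, -0.947, 0.0], [0.002, -0.001, -1.0]]
wrist_force: [0.2, -0.1, 0.2]
gripper_width: 0.904
time_s: 15.4
tcp_pos: [0.5252, 0.1797, 0.1922]
ee_rot: [[0.947, -0.32, 0.004], [-0.32, -0.947, 0.001], [0.003, -0.002, -1.0]]
wrist_force: [1.1, 1.0, 0.7]
gripper_width: 0.996
time_s: 15.65
tcp_pos: [0.4666, 0.1999, 0.2257]
ee_rot: [[0.948, -0.318, 0.008], [-0.318, -0.948, 0.005], [0.006, -0.008, -1.0]]
wrist_force: [0.1, 0.2, -1.0]
gripper_width: 0.996
```

View pics/s9.png

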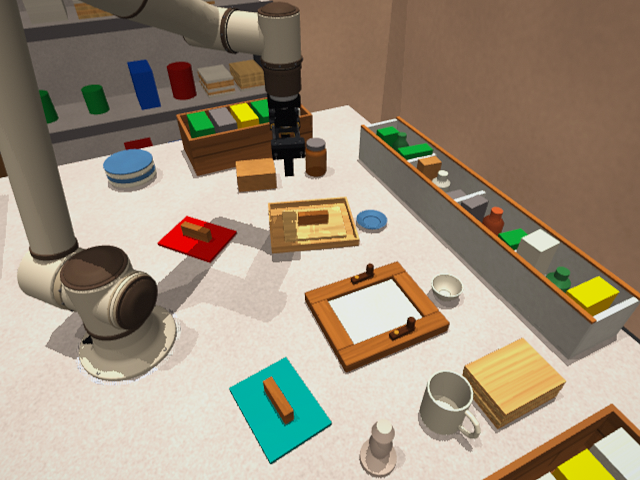

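View pics/w9.png

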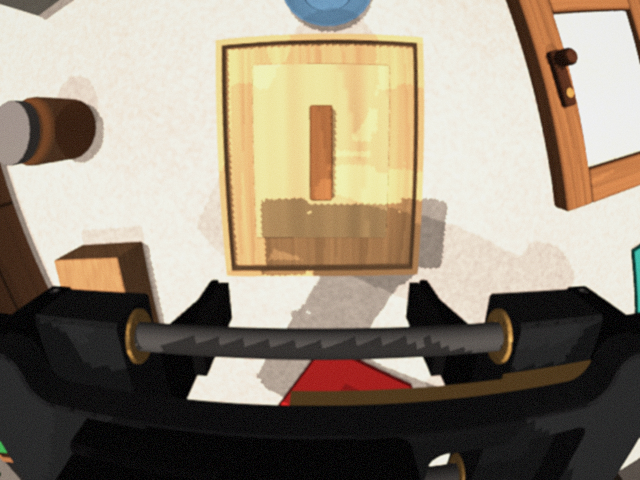

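View pics/c9.png

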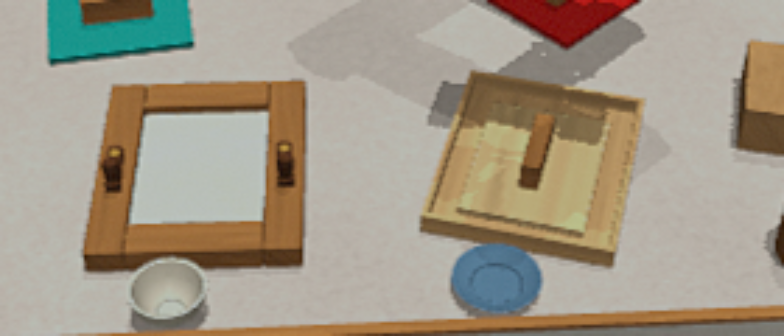

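The panel lies flat and centred inside the tray (wrist view (254,65)–(388,238)). Both buttons lie along their rails, the goods haven't moved, and the gripper is well clear.

```bash
python3 -m creep '[[1,0,0,0,0,0,0],[1,0,0,0,0,0,0]]'; python3 -c "
from station import r
print(r.finish_job())"
```

```text
time_s: 15.97
tcp_pos: [0.4683, 0.1984, 0.2208]
ee_rot: [[0.947, -0.32, 0.002], [-0.32, -0.947, -0.0], [0.002, -0.0, -1.0]]
wrist_force: [0.5, -0.6, 0.5]
gripper_width: 0.998
the job is handed in; nothing more can be done
None
```

The panel is out of the frame and lying flat, rib up, in the middle of the tray. Both buttons are turned aside. I handed the job in at about 16 s of the 72 s allowed; it gave no verdict.

**What I did:** I pushed both knobs toward +x with the closed fingers, then gripped the panel by its rib (the grip closed to 20 mm, the rib's width). I lifted it level, carried it to the tray and let go only once the wrist force showed it was on the floor, at the expected height.

**Last checks:**
- **Buttons:** measured after turning, A was at about 1.6 rad and B at about 1.5 rad; the final pictures still show both along their rails.
- **Panel:** it lies inside the tray walls on all sides, flat and roughly centred, judged by eye from the final pictures. I did not measure its tilt or offset.
- **Other goods:** none looked displaced in the last pictures, again by eye.
- **Gripper:** it is open and well clear, about 0.22 m above the table.

**What disagreed:** The first estimates of the frame's position from the scene and side cameras were up to about 8 mm apart. I used the wrist camera instead, which matched the given sizes to within about 1 mm. The recognition network scored the red and turquoise look-alike panels above the real one in the scene picture, so I chose by colour and by its place in the frame.

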